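Weigh the lid of the tall canister

TASK

Take the loose lid off the tall canister by its knob and set it down, without dropping it, right way up in the middle of the round plate of the kitchen scale, so that the lid can be weighed on its own. Leave the tall canister standing where it is, and leave the squat canister's lid alone.

Things in the scene. Friction and masses are not known exactly. Their poses are not given: they have to be found in the camera images.
- tall_lid: Silvery metal lid, about 0.12 kg, loose in the tall canister's mouth with 5 mm play. Origin: centre of its underside, z up. Heights above origin: plug 62 mm across 0-8 mm (sits inside the mouth; the lid stands on it when set down), disc 84 mm across 8-13 mm (lies on the rim), round upright knob: neck 18 mm across 13-19 mm, straight-sided grip 24 mm across 22-41 mm, top at 45 mm.
- tall_canister: The taller, slimmer of the two lidded round canisters, plain silvery metal, 80 mm across and 125 mm tall without its lid, about 0.6 kg, standing loose on the desk. Origin at the centre of its underside, z up. The lid's origin is 117 mm above it while the lid is on; 162 mm to the top of the knob.
- plate (a point): Centre of the upper face of the round white plate, 140 mm across, of the kitchen scale, 45 mm above the desk, z up. The plate is rigid and the scale does not move. The scale's body is a flat grey box 150 mm wide, its top 32 mm above the desk, with its display on the side away from the robot.
- squat_lid: Lid of the other, squat canister (110 mm across, 65 mm tall): same metal and same knob but a disc 114 mm across. Origin at the centre of its underside, 57 mm above the desk. It must stay where it is.
Mind the look-alikes: they are no part of the job. What is shaped like the tall_lid but blue is not meant.

How it is judged:
By the outcome, as a careful person would: the job done as asked, in the order asked, and still so for the second after the job is handed in, with the robot touching nothing.
It also fails if it takes over 43 s, if anything falls off the work surface, if the arm or the gripper's body presses on something with over 40 N, if the wrist force passes 120 N, or if a joint passes its speed limit or range.

ROBOT

A 7-joint arm with a two-finger parallel gripper is mounted at the origin on the work surface. World frame = base frame: x ahead of the robot, y to its left, z up, the work surface at z = 0. Lengths are in m, angles in degrees, forces in N, time in s.
With the tool pointing down it reaches from about 0.4 to 0.9 m from the base axis. Payload 5.6 kg.
Tool frame: the origin (TCP) lies midway between the tips of the shut fingers; the grasp point (between the pads) lies 19 mm behind it; x points along the fingers, y is the direction in which the jaws open and shut, and the axes are right-handed (so a half turn about x gives the same grasp; the last joint's range is limited). The gripper opens to 92 mm and grips with 3 to 60 N. Pads are 20 mm wide; open, the fingers measure 128 mm over their backs; the gripper's body (75 mm by 189 mm) begins 69 mm behind the grasp point.
Start: joints at [66.349, 26.786, -0.665, 91.828, 0.344, 61.387, -3.226], TCP at [0.235, -0.606, 0.215] pointing down, gripper open.
Joint ranges: [-144.91, 144.91], [-17.63, 115.5], [-89.93, 88.59], [15.96, 139.68], [-74.01, 254.01], [8.47, 105.57], [-167.45, 167.45]. Speed limits (degrees/s): [147.25, 147.25, 180, 180, 180, 180, 180].

INTERFACE

Orientations are given as [roll, pitch, yaw] about the fixed x, y, z axes, in that order (R = Rz(yaw) Ry(pitch) Rx(roll)).
In Python, from plant import arm, cams, workorder gives the robot as it stands.
- The arm moves only by the tool servo_tool, never from a script. Its argument "moves" is a list of rows, each a list of 3 entries, a list of its own where there are three numbers: the opening in per cent of the stroke, from 0 (shut) to 100 (fully open), then the shift along the tool's x, y, z in m, then the turn about the tool's x in rad. A call has 1 to 20 rows; each row is the pose to reach, as a shift and turn from the pose commanded when the call began, along the tool's axes at that moment; what a row does not reach only later rows make up. A row lasts 1/8 s, in which the tool goes at most 62.5 mm and 10.7 degrees, less where a joint would pass 70% of its speed; a pose out of reach is approached as far as the arm can. A call with a gripper value outside its range is refused whole. The fingers move at their own pace and stop on an object; "grip_force" is the grip in N (left out, the last holds). Time passes only in rows, so rows that repeat a pose let the fingers close. It gives the time, the measured TCP pose, the force and the opening at its end, in the units of the state.
- arm.get_obs(): the state, without advancing time (a new reading comes with each control period).
- cams.capture(name): name is "scene" or "side" or "wrist"; returns the picture (384x512x3 uint8, blue, green, red); there is no depth.
- cams.camera_params(name): a dict with "mtx" (3x3 intrinsics, pixels), "rvec" (rotation vector, rad) and "tvec" (3), from world to camera coordinates, as OpenCV has them; the wrist camera has in their place "tool_from_camera" (4x4, takes a point from camera to tool coordinates, whose origin is the TCP and whose axes are the tool frame's). Camera axes: x right, y down, z forward; pixel columns grow to the right and rows downward; lengths in m; the calibration is good to about 2 mm. The wrist camera is an equidistant fisheye: a pixel r from the principal point sees the ray r / f radians off the axis. A picture is of the moment at which its call begins: read the wrist's pose just before it. camera_params takes no time and is no camera call.
- workorder.sign_off(): hands the job in, once; it reports no verdict.
The state is a dict: "clock": time; "joint_positions": joint angles; "joint_vel": joint speeds; "effort": joint torques, N m; "position": TCP position; "eef_rot": TCP orientation; "force": force on the tool from outside, world axes, zero at the start; "ft_torque": the same for the moment, N m; "opening": finger opening in m.
Only numpy, scipy, OpenCV 4.12 (cv2) and the standard library are available. Lean on these libraries where they do the work, as an engineer would, in place of code of your own. Each camera call takes 0.05 s, during which the arm holds its last target.

## Working session

There is one attempt and no reset: what is moved stays moved. The work goes in short steps, Python scripts to look and compute and a tool call to move; the robot and the scene stay as the last step left them, time stands still between calls to the robot, and variables do not carry over. Pictures are saved under pics/ and viewed, and the job is handed in when it is done.

Besides the shell and the picture viewer there is one more tool, called after "Call:" as a command line: name --argument value ..., lists and objects as JSON in quotes. servo_tool: Moves the arm, as the interface text tells. Its arguments: {"type":"object","properties":{"moves":{"type":"array","items":{"type":"array"}},"grip_force":{"type":"number"}},"required":["moves"]}

```bash
mkdir -p pics; ls
python3 - <<'E'
from plant import arm,cams
import cv2,numpy as np
o=arm.get_obs();print(o)
for n in("scene","side","wrist"):
    cv2.imwrite(f"pics/{n}0.png",cams.capture(n)); print(n,cams.camera_params(n))
E
```

```text
pics
{'clock': 0.0, 'joint_positions': array([66.34582064, 26.83582788, -0.66428154, 91.88108913,  0.34303883,
       61.38616215, -3.22665571]), 'joint_vel': array([-0.10924743,  0.04262444,  0.07075558, -0.03232056, -0.01732865,
        0.04234052, -0.01917986]), 'effort': array([ 2.44488847e-04, -5.20578146e+01, -1.22760673e-02, -2.43753630e+01,
       -5.66359679e-02,  1.72462198e-02,  1.64319463e-04]), 'position': array([ 0.23467584, -0.60552959,  0.21364108]), 'eef_rot': array([-86.21974897,  89.89889719, 114.96533535]), 'force': array([ 0.5645201 ,  0.10425619, -0.15644757]), 'ft_torque': array([ 0.01023444,  0.03413487, -0.0183801 ]), 'opening': 0.0918760448197968}
scene {'mtx': array([[490.62204922,   0.        , 252.41592797],
       [  0.        , 490.62204922, 191.88645142],
       [  0.        ,   0.        ,   1.        ]]), 'rvec': array([ 0.8413616 ,  2.38134886, -1.25052268]), 'tvec': array([ 0.34830457, -0.09171571,  1.41399232])}
side {'mtx': array([[471.7705845 ,   0.        , 251.93328947],
       [  0.        , 471.7705845 , 184.29093128],
       [  0.        ,   0.        ,   1.        ]]), 'rvec': array([ 0.79767717, -2.65873378,  0.9987364 ]), 'tvec': array([0.39146112, 0.26013489, 1.11138045])}
wrist {'mtx': array([[297.31863964,   0.        , 256.08815598],
       [  0.        , 297.31863964, 193.27368268],
       [  0.        ,   0.        ,   1.        ]]), 'tool_from_camera': array([[ 8.48577593e-04, -2.58526921e-01,  9.66003681e-01,
        -1.70259197e-01],
       [ 9.99998828e-01,  1.45004104e-03, -4.90372826e-04,
         2.32166910e-04],
       [-1.27397040e-03,  9.66002965e-01,  2.58527848e-01,
        -7.28690767e-02],
       [ 0.00000000e+00,  0.00000000e+00,  0.00000000e+00,
         1.00000000e+00]])}
```

View pics/scene0.png

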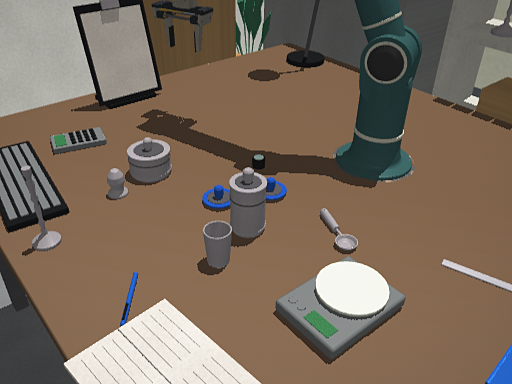

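View pics/side0.png

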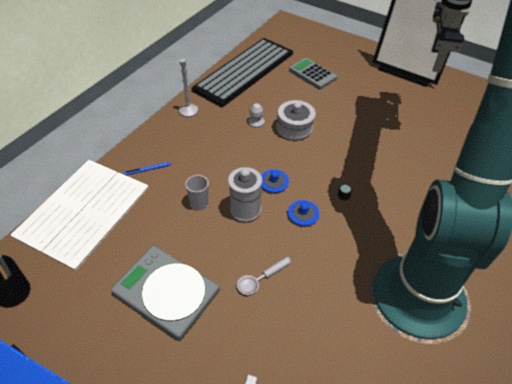

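View pics/wrist0.png

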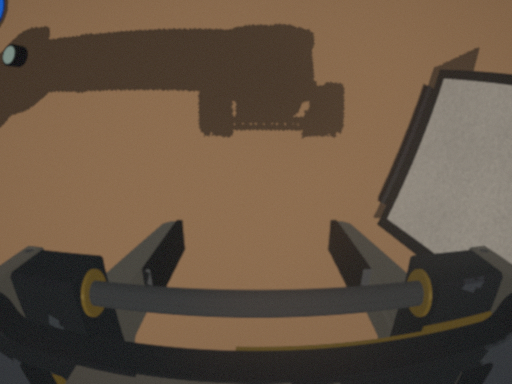

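In the scene view, the lidded candidates are the tall canister (knob at about 248,174), the squat canister (knob at about 149,145), and two blue lids on the desk (218,196 and 272,188). The tall, slim silvery one at 248,205 fits the description. In the side view it is at 245,195. The scale plate is at scene 352,288 and side 173,292. I'll confirm in enlarged crops.

Run:
```python
import cv2,numpy as np
def crop(n,x,y,w,h,s):
    return cv2.resize(cv2.imread(f"pics/{n}0.png")[y:y+h,x:x+w],None,fx=s,fy=s,interpolation=cv2.INTER_CUBIC)
a=crop("scene",200,150,100,100,4);b=crop("side",200,150,100,100,4)
cv2.imwrite("pics/c1.png",np.hstack([a,b]))
a=crop("scene",270,250,140,110,2.85);b=crop("side",105,240,140,110,2.85)
cv2.imwrite("pics/c2.png",np.hstack([a,b]))
```

```text
(no output)
```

View pics/c1.png

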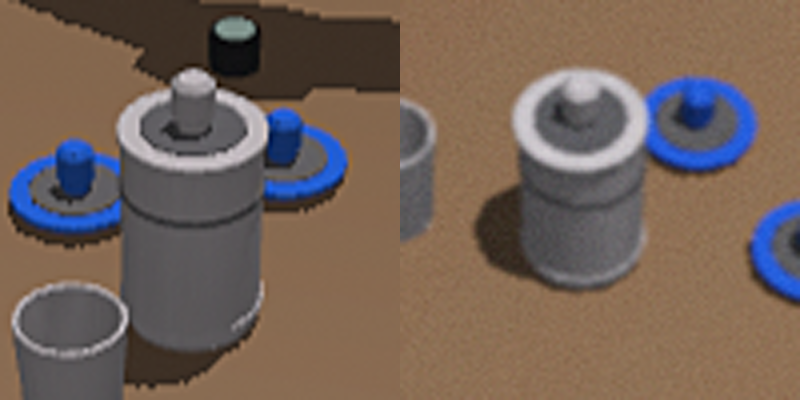

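View pics/c2.png

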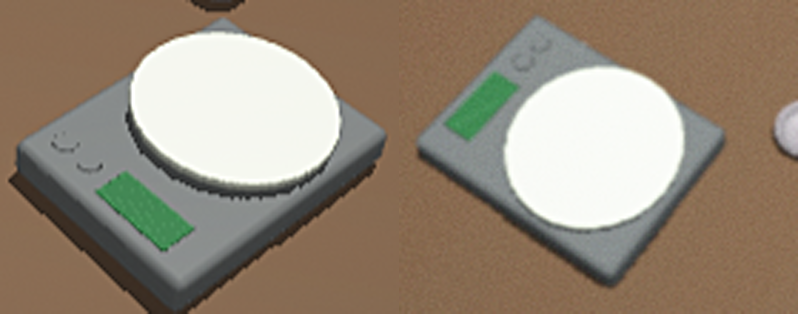

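```bash
cat > h.py <<'E'
import cv2,numpy as np
from plant import cams
def ray(n,uv):
    p=cams.camera_params(n);R=cv2.Rodrigues(p["rvec"])[0];C=-R.T@p["tvec"]
    return C,R.T@np.linalg.solve(p["mtx"],[*uv,1])
def onz(n,uv,z):
    C,d=ray(n,uv);return (C+d*(z-C[2])/d[2])
def proj(n,P):
    p=cams.camera_params(n);return cv2.projectPoints(np.array(P,float),p["rvec"],p["tvec"],p["mtx"],None)[0].reshape(-1,2)
def circ(c,r,N=72):
    t=np.linspace(0,2*np.pi,N,endpoint=False);return np.c_[c[0]+r*np.cos(t),c[1]+r*np.sin(t),np.full(N,c[2])]
E
python3 - <<'E'
from h import *
ims={n:cv2.imread(f"pics/{n}0.png") for n in("scene","side")}
# plate: white blob contour -> world z=.045 -> circle
for n,(x,y,w,h) in {"scene":(270,250,140,110),"side":(105,240,140,110)}.items():
    m=np.zeros(ims[n].shape[:2],np.uint8);m[y:y+h,x:x+w]=(ims[n].min(2)>200)[y:y+h,x:x+w]
    c=max(cv2.findContours(m,0,1)[0],key=cv2.contourArea).reshape(-1,2)
    P=np.array([onz(n,u,.045)[:2] for u in c],np.float32)
    print(n,"plate",cv2.minEnclosingCircle(P),P.mean(0), (P.max(0)+P.min(0))/2)
print("disc",onz("scene",(248.4,182.0),.13),onz("side",(245,179.8),.13))
print("knobtop",onz("scene",(248.2,169.3),.162),onz("side",(245.2,170.5),.162))
for n,(u,v) in {"scene":(50,0),"side":(0,0)}.items(): pass
for nm,uv,z in(("tumbler",(218,250),.04),("blue1",(218,196),.01),("blue2",(272,188),.01),("spoon",(345,242),.01)): print(nm,onz("scene",uv,z).round(3))
E
```

```text
scene plate ((0.4708038866519928, 0.3230341672897339), 0.06976797431707382) [0.47142157 0.3251144 ] [0.4702567  0.32359815]
side plate ((0.4682060182094574, 0.3248993158340454), 0.0705052986741066) [0.46716058 0.32550648] [0.46787417 0.32447225]
disc [0.47977365 0.02079366 0.13      ] [0.47606207 0.02110107 0.13      ]
knobtop [0.47956784 0.01955554 0.162     ] [0.47664715 0.0192765  0.162     ]
tumbler [0.605 0.076 0.04 ]
blue1 [ 0.465 -0.119  0.01 ]
blue2 [ 0.334 -0.061  0.01 ]
spoon [0.348 0.203 0.01 ]
```

```bash
cat >> h.py <<'E'
from scipy.spatial.transform import Rotation as Ro
from plant import arm
def toolR(o): return Ro.from_euler("xyz",o["eef_rot"],degrees=True).as_matrix()
def shift(o,t): return toolR(o).T@(np.array(t)-o["position"])
E
python3 - <<'E'
from h import *
o=arm.get_obs();print(toolR(o).round(3));print(shift(o,[.478,.0205,.215]))
img=np.hstack([cv2.resize(cv2.polylines(cv2.resize(cv2.imread(f"pics/{n}0.png"),None,fx=4,fy=4),[np.int32(proj(n,circ((*c[:2],z),r))*4+2) for c,z,r in(((.478,.0205),.130,.042),((.478,.0205),.156,.012),((.478,.0205),0,.04))],True,(0,0,255))[y*4:y*4+400,x*4:x*4+400],None,fx=1,fy=1) for n,x,y,c in(("scene",200,150,0),("side",200,150,0)) for c in [0]]) if 0 else None
out=[]
for n in("scene","side"):
    im=cv2.resize(cv2.imread(f"pics/{n}0.png"),None,fx=4,fy=4,interpolation=cv2.INTER_CUBIC)
    for z,r in((.130,.042),(.158,.012),(.0,.04)): cv2.polylines(im,[np.int32(proj(n,circ((.478,.0205,z),r))*4+2)],True,(0,0,255))
    out.append(im[600:1000,800:1200])
cv2.imwrite("pics/ov.png",np.hstack(out))
E
```

```text
[[-0.001  0.361 -0.932]
 [ 0.001 -0.932 -0.361]
 [-1.    -0.001  0.   ]]
[-0.00054426 -0.4959332  -0.45314591]
```

View pics/ov.png

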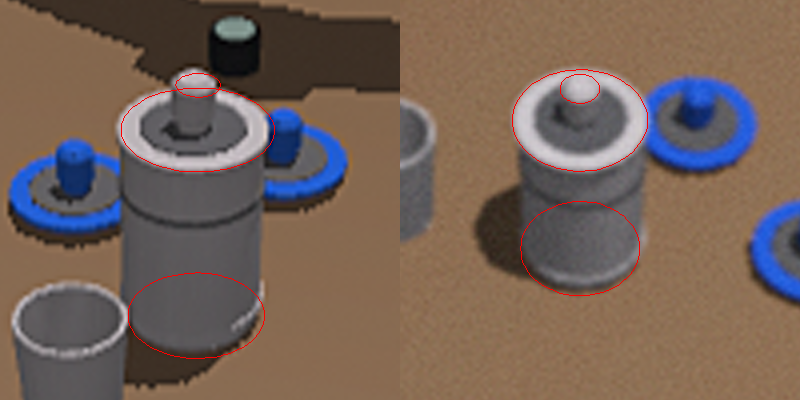

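Call:
servo_tool --moves '[[100,[0,-0.03,-0.03],0],[100,[0,-0.06,-0.055],0],[100,[0,-0.1,-0.09],0],[100,[0,-0.135,-0.123],0],[100,[0,-0.17,-0.155],0],[100,[0,-0.205,-0.187],0],[100,[0,-0.24,-0.22],0],[100,[0,-0.275,-0.25],0],[100,[0,-0.31,-0.283],0],[100,[0,-0.345,-0.315],0],[100,[0,-0.38,-0.347],0],[100,[0,-0.415,-0.38],0],[100,[0,-0.45,-0.411],0],[100,[0,-0.475,-0.434],0],[100,[0,-0.49,-0.447],0],[100,[0,-0.496,-0.453],0],[100,[0,-0.496,-0.453],0],[100,[0,-0.496,-0.453],0]]'

```text
clock: 2.4
position: [0.4778, 0.019, 0.2145]
eef_rot: [31.3, 90.0, -127.6]
force: [-0.1, -0.3, -0.2]
opening: 0.0919
```

```bash
cat >> h.py <<'E'
def wproj(o,P):
    p=cams.camera_params("wrist");T=p["tool_from_camera"];K=p["mtx"]
    pt=(np.array(P)-o["position"])@toolR(o); pc=(pt-T[:3,3])@T[:3,:3]
    r=np.linalg.norm(pc[:,:2],axis=1);th=np.arctan2(r,pc[:,2])
    return pc[:,:2]/r[:,None]*(th*K[0,0])[:,None]+K[:2,2]
E
python3 - <<'E'
from h import *
o=arm.get_obs();w=cams.capture("wrist");cv2.imwrite("pics/w1.png",w)
print(o["joint_positions"].round(1),o["position"])
im=w.copy()
for z,r in((.130,.042),(.162,.009),(.158,.012)): cv2.polylines(im,[np.int32(wproj(o,circ((.478,.0205,z),r)))],True,(0,0,255))
cv2.imwrite("pics/w1o.png",np.hstack([w[100:340,150:362],im[100:340,150:362]]).repeat(1,0)); cv2.imwrite("pics/w1o.png",cv2.resize(np.hstack([w[80:340,150:350],im[80:340,150:350]]),None,fx=2,fy=2))
E
```

```text
[ 16.6  12.3 -25.8 113.9   6.5  55.2 -81.3] [0.47777118 0.01903197 0.21446667]
```

View pics/w1o.png

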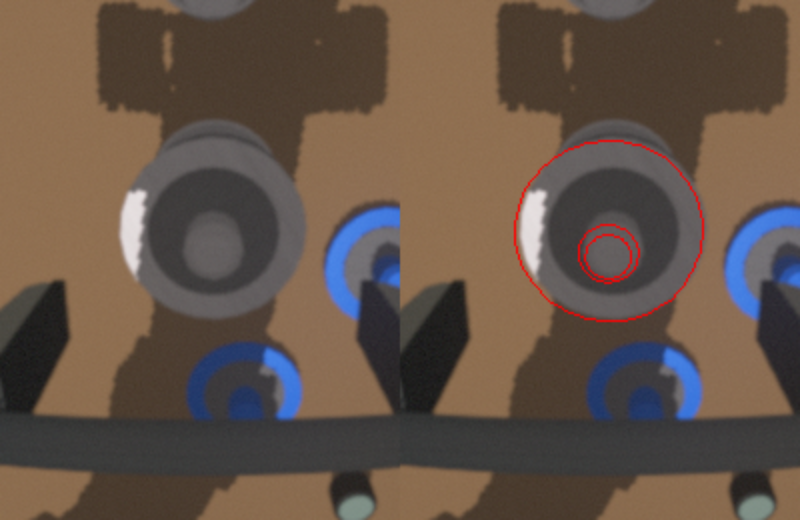

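Run:
```python
from h import *
o=arm.get_obs();R=toolR(o);print(R.round(3))
t=np.array([.478,.0205,.215])+R@[0,.0014,-.0009]; t[2]=.136
print(t,shift(o,t))
```

```text
[[-0.     0.36  -0.933]
 [-0.001 -0.933 -0.36 ]
 [-1.     0.     0.   ]]
[0.47934346 0.01951759 0.136     ] [ 7.84913968e-02  5.16866599e-05 -1.67726113e-03]
```

Call:
servo_tool --moves '[[60,[0.015,0,-0.0017],0],[60,[0.035,0,-0.0017],0],[60,[0.055,0,-0.0017],0],[60,[0.068,0,-0.0017],0],[60,[0.075,0,-0.0017],0],[60,[0.0785,0,-0.0017],0],[60,[0.0785,0,-0.0017],0],[60,[0.0785,0,-0.0017],0]]' --grip_force 15

```text
clock: 3.45
position: [0.48, 0.0207, 0.1365]
eef_rot: [153.4, 89.9, -5.4]
force: [-0.2, -0.4, 1.2]
opening: 0.0551
```

Run:
```python
from h import *
o=arm.get_obs();w=cams.capture("wrist");s=cams.capture("scene")
print(o["position"],o["force"],o["opening"])
cv2.imwrite("pics/d1.png",np.hstack([cv2.resize(w[120:320,150:350],None,fx=2,fy=2),cv2.resize(s[120:220,200:300],None,fx=4,fy=4)]))
```

```text
[0.4800152  0.02071748 0.13652252] [-0.2139851  -0.35388311  1.20250392] 0.055113743136425065
```

View pics/d1.png

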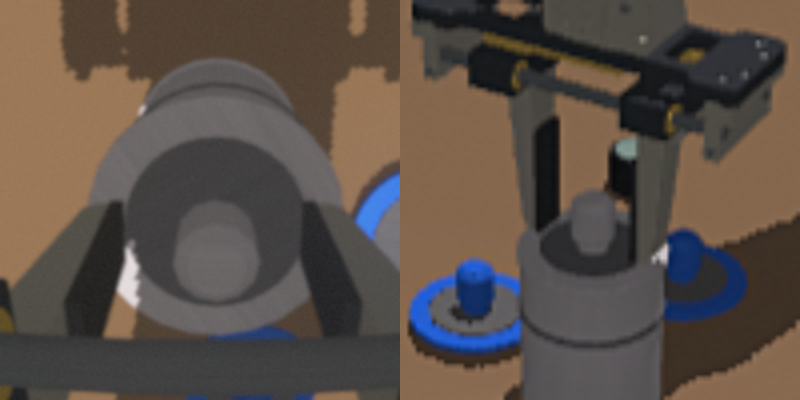

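The knob (wrist crop 217,250) sits midway between the pads, and the fingertips clear the disc, so I'll close now.

Call:
servo_tool --moves '[[40,[0,0.0007,0],0],[30,[0,0.0007,0],0],[20,[0,0.0007,0],0],[10,[0,0.0007,0],0],[10,[0,0.0007,0],0],[10,[0,0.0007,0],0],[10,[0,0.0007,0],0],[10,[0,0.0007,0],0]]' --grip_force 20

```text
clock: 4.55
position: [0.4799, 0.02, 0.1361]
eef_rot: [69.0, 90.0, -89.8]
force: [0.1, -0.7, -0.3]
opening: 0.0233
```

Call:
servo_tool --moves '[[10,[-0.003,0.0,0],0],[10,[-0.008,0.0,0],0],[10,[-0.016,0,0],0],[10,[-0.026,0,0],0],[10,[-0.038,0,0],0],[10,[-0.05,0,0],0],[10,[-0.058,0,0],0],[10,[-0.06,0,0],0],[10,[-0.06,0,0],0]]' --grip_force 25

```text
clock: 5.68
position: [0.4798, 0.02, 0.196]
eef_rot: [8.0, 90.0, -150.8]
force: [-0.2, -0.0, -1.6]
opening: 0.023
```

Run:
```python
from h import *
o=arm.get_obs();w=cams.capture("wrist");s=cams.capture("scene");d=cams.capture("side")
print(o["position"],o["force"],o["opening"],o["joint_positions"].round(1))
z=o["position"][2]+.051
print(shift(o,[.4695,.324,o["position"][2]]),toolR(o).round(3))
cv2.imwrite("pics/e1.png",np.hstack([cv2.resize(w[100:320,150:350],None,fx=1.33,fy=1.33),cv2.resize(s[90:255,200:300],None,fx=2.6,fy=1.776),cv2.resize(d[90:255,190:290],None,fx=2.6,fy=1.776)])) if 0 else None
f=lambda a:cv2.resize(a,(264,400))
cv2.imwrite("pics/e1.png",np.hstack([f(w[70:320,173:338]),f(s[90:250,195:300]),f(d[80:240,190:295])]))
```

```text
[0.47975781 0.02000894 0.1959986 ] [-0.22942503 -0.04802338 -1.61281636] 0.022969540391141758 [ 16.2  14.  -25.7 114.7   7.5  52.9 -82.2]
[-2.81751494e-05 -2.87160748e-01 -1.00272100e-01] [[-0.     0.361 -0.932]
 [-0.    -0.932 -0.361]
 [-1.     0.     0.   ]]
```

View pics/e1.png

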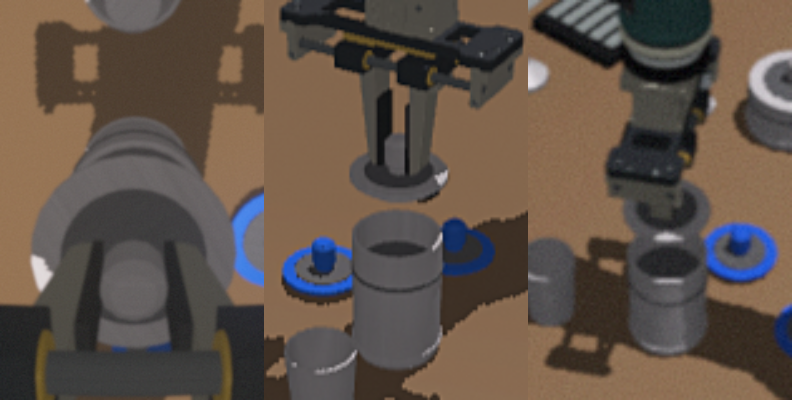

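The lid is off and hangs level (scene crop 400,175), and the canister is still standing. Next I carry it to above the plate.

Call:
servo_tool --moves '[[10,[0,-0.008,-0.003],0],[10,[0,-0.025,-0.009],0],[10,[0,-0.05,-0.0175],0],[10,[0,-0.078,-0.027],0],[10,[0,-0.106,-0.037],0],[10,[0,-0.134,-0.047],0],[10,[0,-0.162,-0.0565],0],[10,[0,-0.19,-0.0665],0],[10,[0,-0.218,-0.076],0],[10,[0,-0.244,-0.085],0],[10,[0,-0.264,-0.092],0],[10,[0,-0.278,-0.097],0],[10,[0,-0.285,-0.0995],0],[10,[0,-0.287,-0.1],0],[10,[0,-0.287,-0.1],0],[10,[0,-0.287,-0.1],0]]'

```text
clock: 7.82
position: [0.4697, 0.323, 0.1961]
eef_rot: [86.7, 90.0, -72.2]
force: [0.4, -0.2, -2.2]
opening: 0.0235
```

Run:
```python
from h import *
o=arm.get_obs();s=cams.capture("scene");d=cams.capture("side")
print(o["position"],o["force"],o["opening"],o["joint_positions"].round(1))
cv2.imwrite("pics/s2.png",s);cv2.imwrite("pics/d2.png",d)
x,y,_=o["position"];zo=o["position"][2]-.136+.117
out=[]
for n,im,cx,cy in(("scene",s,352,260),("side",d,173,265)):
    b=cv2.resize(im,None,fx=3,fy=3,interpolation=cv2.INTER_CUBIC);q=b.copy()
    for c,z,r in(((x,y),zo+.013,.042),((.4695,.324),.045,.07)):
        cv2.polylines(q,[np.int32(proj(n,circ((*c,z),r))*3+1)],True,(0,0,255))
    sl=np.s_[cy*3-290:cy*3+290,cx*3-195:cx*3+195]
    out+=[q[sl]]
cv2.imwrite("pics/f1.png",np.hstack(out))
```

```text
[0.46969464 0.32303647 0.19609008] [ 0.3736296  -0.23304145 -2.23393818] 0.02352925862284951 [ -13.4   23.9  -31.1  102.7   14.5   57.3 -119.1]
```

View pics/f1.png

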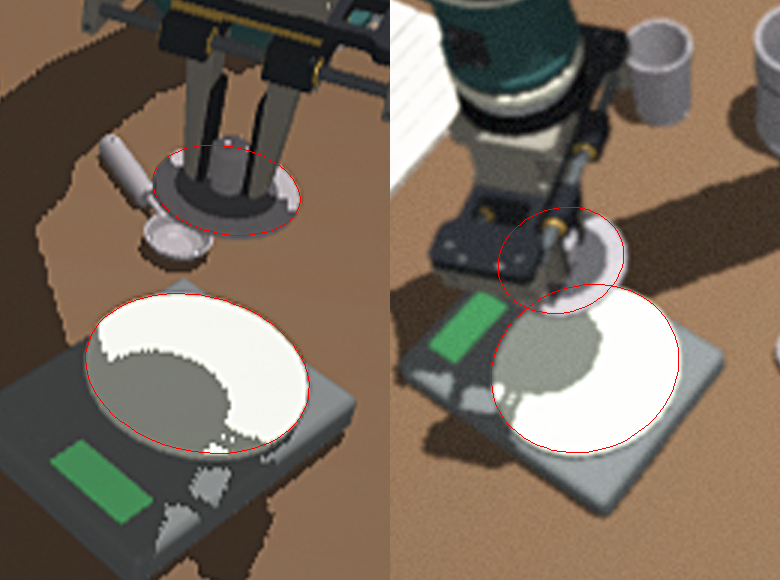

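The lid hangs level and matches its predicted outline to about 1 mm in both views. The plate outline also fits. I lower it to just above contact.

Call:
servo_tool --moves '[[10,[0.005,-0.0005,0],0],[10,[0.018,-0.0005,0],0],[10,[0.036,-0.0005,0],0],[10,[0.056,-0.0005,0],0],[10,[0.076,-0.0005,0],0],[10,[0.094,-0.0005,0],0],[10,[0.108,-0.0005,0],0],[10,[0.118,-0.0005,0],0],[10,[0.124,-0.0005,0],0],[10,[0.127,-0.0005,0],0],[10,[0.128,-0.0005,0],0],[10,[0.128,-0.0005,0],0],[10,[0.128,-0.0005,0],0]]'

```text
clock: 9.55
position: [0.4694, 0.3244, 0.0684]
eef_rot: [-174.1, 90.0, 27.1]
force: [-0.1, 0.2, -1.6]
opening: 0.0233
```

Call:
servo_tool --moves '[[10,[0.001,0,0],0],[10,[0.002,0,0],0],[10,[0.003,0,0],0],[10,[0.003,0,0],0],[10,[0.003,0,0],0]]'

```text
clock: 10.18
position: [0.4692, 0.3243, 0.065]
eef_rot: [34.2, 90.0, -124.6]
force: [-0.5, 0.5, -0.7]
opening: 0.0234
```

Call:
servo_tool --moves '[[10,[0.0005,0,0],0],[10,[0.0005,0,0],0],[10,[0.001,0,0],0],[10,[0.001,0,0],0]]'

```text
clock: 10.68
position: [0.4693, 0.3243, 0.0641]
eef_rot: [-176.7, 90.0, 24.5]
force: [-0.0, 0.3, -0.3]
opening: 0.0233
```

Call:
servo_tool --moves '[[10,[0.0005,0,0],0],[10,[0.0005,0,0],0],[10,[0.001,0,0],0],[10,[0.001,0,0],0]]'

```text
clock: 11.18
position: [0.4693, 0.3243, 0.064]
eef_rot: [117.4, 90.0, -41.5]
force: [-3.4, -3.1, 9.0]
opening: 0.0232
```

Run:
```python
from h import *
o=arm.get_obs();s=cams.capture("scene");d=cams.capture("side")
print(o["position"],o["force"])
f=lambda a:cv2.resize(a,(390,390),interpolation=cv2.INTER_CUBIC)
cv2.imwrite("pics/g1.png",np.hstack([f(s[210:340,285:415]),f(d[210:340,105:235])]))
```

```text
[0.46931033 0.32428842 0.06403985] [-3.44273648 -3.14901898  8.99221505]
```

View pics/g1.png

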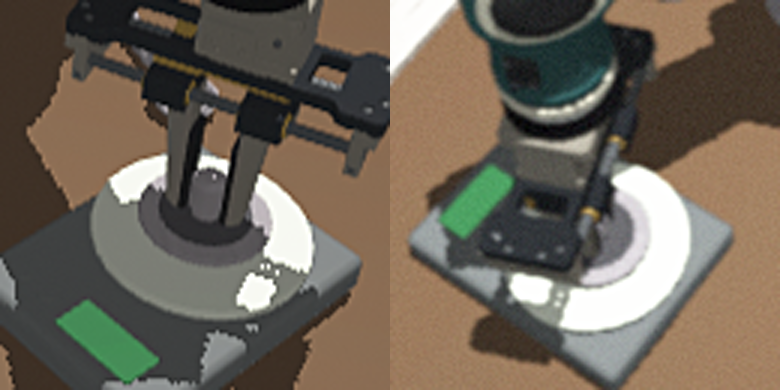

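The vertical force of +9 N shows the lid has contacted the plate. I back off 0.8 mm, then open the fingers.

Call:
servo_tool --moves '[[10,[-0.0008,0,0],0],[10,[-0.0008,0,0],0],[28,[-0.0008,0,0],0],[32,[-0.0008,0,0],0],[40,[-0.0008,0,0],0],[55,[-0.0008,0,0],0],[60,[-0.0008,0,0],0],[60,[-0.0008,0,0],0]]' --grip_force 10

```text
clock: 12.28
position: [0.4692, 0.3243, 0.0638]
eef_rot: [61.7, 90.0, -97.1]
force: [0.7, -0.2, -0.2]
opening: 0.0552
```

Call:
servo_tool --moves '[[60,[-0.006,0,0],0],[60,[-0.02,0,0],0],[60,[-0.04,0,0],0],[60,[-0.065,0,0],0],[60,[-0.09,0,0],0],[60,[-0.115,0,0],0],[60,[-0.135,0,0],0],[60,[-0.148,0,0],0],[60,[-0.15,0,0],0],[60,[-0.15,0,0],0]]'

```text
clock: 13.52
position: [0.469, 0.324, 0.2135]
eef_rot: [19.0, 90.0, -139.8]
force: [0.7, -0.2, 0.5]
opening: 0.0547
```

Run:
```python
from h import *
o=arm.get_obs();s=cams.capture("scene");d=cams.capture("side")
print(o["clock"],o["position"],o["force"],o["opening"])
cv2.imwrite("pics/s3.png",s)
out=[]
for n,im,cx,cy in(("scene",s,352,270),("side",d,173,285)):
    q=cv2.resize(im,None,fx=3,fy=3,interpolation=cv2.INTER_CUBIC)
    for c,z,r in(((.4695,.324),.058,.042),((.4695,.324),.045,.07)):
        cv2.polylines(q,[np.int32(proj(n,circ((*c,z),r))*3+1)],True,(0,0,255))
    out+=[q[cy*3-200:cy*3+200,cx*3-195:cx*3+195]]
cv2.imwrite("pics/h1.png",np.hstack(out))
```

```text
13.525 [0.46899109 0.3239971  0.21354707] [ 0.73492799 -0.16367468  0.51045096] 0.05468105510550051
```

View pics/h1.png

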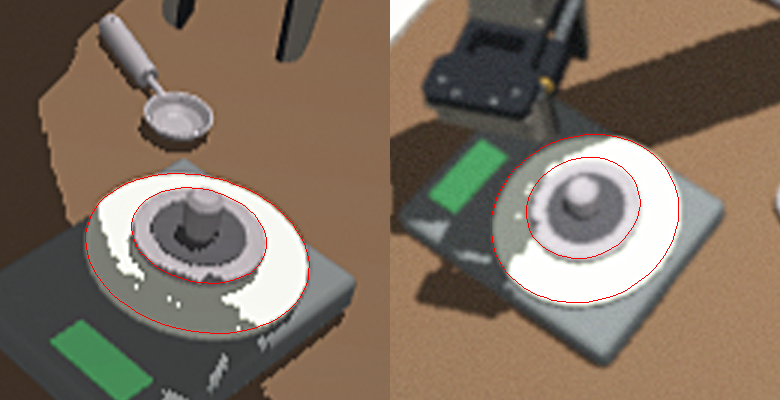

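View pics/s3.png

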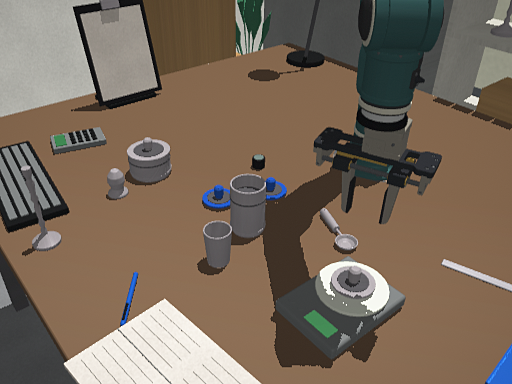

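The lid is upright and its outline is concentric with the plate within 1–2 mm (scene 352,283). The open tall canister (248,205) and the squat lid (149,155) haven't moved.

```bash
python3 -c "
from plant import workorder
print(workorder.sign_off())"
```

```text
the job is handed in; nothing more can be done
None
```

I took the tall canister's lid off by its knob and lowered it onto the scale plate. Contact registered at about 9 N. I then opened the fingers, lifted clear by 150 mm and handed the job in at about 13.5 s; no verdict was reported.

In the last scene and side pictures the lid stands upright, centred on the plate to within about 1–2 mm. The tall canister is standing in its place with no lid, the squat canister's lid has not moved, and the gripper touches nothing. No check failed. The only disagreement was between the first camera estimates: 3–4 mm for the tall lid and 2–3 mm for the plate. For the lid, I settled this with the wrist camera before grasping. For the plate, I used the mean of the two views, which fitted both pictures.

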